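# Tuck a wooden strip under the sprung arm of a sloping stand

### The job

Add the long wooden strip that lies beside the short board (not the one far off at the right end of the bench) to the one already on the sloping stand: tuck it lengthwise under the sprung steel arm so that it lies flat and square on top of the strip already there, centred, with its upper end fully home against the two stop blocks, held down by the arm, and let go. The strip already on the stand must stay home and square too. Leave the short board, the hole saw and the tape measure where they are.

Things in the scene. Friction and masses are not known exactly. Their poses are not given: they have to be found in the camera images.
- bed: Sloping plywood bed of the stand (fixed), 100 mm wide, 12 mm thick, no side fences, rising 30 degrees towards the robot's left. Origin on its upper surface, mid-width, in the plane of the stop faces, 155 mm above the bench; x up the slope, y across it towards the robot, z out of the surface. It runs from x = -235 to +50 mm over a base board 250 x 110 x 17 mm, from below bed x = -270 to below x = +15 mm.
- stop (a point): Point midway between the lower faces of the two steel stop blocks, 34 mm above the bed's surface (bed x = 0, y = 0, z = 34 mm). The blocks stand at bed x = 0 to 46 mm, y = 14 to 34 mm on either side, 68 mm high. A strip is home when its upper end touches both blocks, at bed x = 0.
- clip (a joint): Angle (rad) of the sprung steel arm about its pin between the stop blocks (bed x = 30 mm, z = 55 mm, axis along y). 0: its foot rests on the strip already there; grows as the arm rises, about 0.17 with the long strip under it too; ends at 0.9. Its spring and weight press the foot down with about 4 N at 0, 5 N at 0.17.
- clip_foot (a point): Centre of the arm's foot, a rounded bar 12 mm thick, 40 mm wide; at angle 0 at bed x = -75 mm, z = 28 mm. From it a lip 36 mm wide turns up towards the lower end, polished, at 20 then 32 degrees to the bed, so that a strip end pushed up the slope beneath it lifts the arm by itself. That takes some 8 to 17 N; sliding on under the foot some 4 to 6 N.
- clip_lip (a point): Middle of the free lower edge of the arm's turned-up lip, underside; at angle 0 at bed x = -133 mm, z = 53 mm; it rises with the arm.
- strip_mid (a point): Centre of the long strip to be tucked in: planed timber, 210 x 48 x 18 mm, about 0.1 kg; long axis = its own y, width = x, thickness = z (centre 9 mm above its underside). Lies flat on the bench, loose, beyond the stand's low end, nearer the robot or farther off than the short board. Its two ends are alike. Once home its centre is at bed x = -105 mm, y = 0, z = 31 mm, with 50 mm of it reaching past the lower end of the stacked strip.
- stacked_mid (a point): Centre of the strip already on the stand: timber, 160 x 45 x 22 mm, long axis = its own y, along the slope; loose, pressed down by the arm, upper end at the stops: centre at bed x = -80 mm, y = 0, z = 11 mm, top face at bed z = 22 mm.
- offcut_mid (a point): Centre of a short board, 100 x 60 x 18 mm, lying on the bench beside the long strip; to be left alone.
- cutter: Red hole saw standing on the bench, 44 mm across, 55 mm high; origin at the centre of its underside. Leave alone.
- tape: Tape measure standing on the bench, 36 x 88 x 68 mm high; origin at the centre of its underside. Leave alone.
Mind the look-alikes: they are no part of the job. What is shaped like the part that bears strip_mid but blue or pink is not meant.

How it is judged:
By the outcome, as a careful person would: the job done as asked, in the order asked, and still so for the second after the job is handed in, with the robot touching nothing.
It also fails if it takes over 53 s, if anything falls off the work surface, if the arm or the gripper's body presses on something with over 40 N, if the wrist force passes 120 N, or if a joint passes its speed limit or range.

### The arm

A 7-joint arm with a two-finger parallel gripper is mounted at the origin on a cart in front of the work surface, level with it; the furniture and walls round the work are solid. World frame = base frame: x ahead of the robot, y to its left, z up, the work surface at z = 0. Lengths are in mm, angles in rad, forces in N, time in s.
With the tool pointing down it reaches from about 425 to 875 mm from the base axis. Payload 8.4 kg.
Tool frame: the origin (TCP) lies on the centre line of the jaws, within the pads' length; the fingertips stand 17 mm ahead of it and the grasp point (between the pads) lies 2 mm behind it; z points along the fingers, y is the line along which they close (so a half turn about z gives the same grasp; the last joint's range is limited). The gripper opens to 87 mm and grips with 3 to 60 N. Pads are 19 mm wide; open, the fingers measure 117 mm over their backs; the gripper's body (75 mm by 190 mm) begins 51 mm behind the grasp point.
Start: joints at [1.248, 0.333, 0.04, 1.465, -0.013, 1.343, -0.059], TCP at [144.238, -633.765, 214.246] pointing down, gripper open.
Joint ranges: [-2.58, 2.58], [-0.38, 2.09], [-1.3, 1.39], [0.25, 2.4], [-1.5, 4.64], [0.08, 2.09], [-2.65, 2.65]. Speed limits (rad/s): [2.22, 2.22, 2.79, 2.79, 3.14, 3.14, 3.14].

### API

Orientations are given as a unit quaternion [x, y, z, w].
In Python, from station import bot gives the robot as it stands. The module is installed in compiled form; this text tells all that it offers.
- The arm moves only by the tool jog_arm, never from a script. Its argument "motion" is a list of rows, each a list of 2 entries, a list of its own where there are three numbers: the shift along the tool's x, y, z in units of 0.75 m (1.0 is 0.75 m), then the turn, a rotation vector about the tool's x, y, z in units of 90 degrees (1.0 is 90 degrees). A call has 1 to 20 rows; each row is the pose to reach, as a shift and turn from the pose commanded when the call began, along the tool's axes at that moment; what a row does not reach only later rows make up. A row lasts 1/10 s, in which the tool goes at most 50 mm and 8.59 degrees, less where a joint would pass 70% of its speed; a pose out of reach is approached as far as the arm can. A call with a number of a shift or a turn outside -1 to 1 is refused whole. A call with a gripper value outside its range is refused whole. "jaw" is the closure, from -1 (fully open) to 1 (shut), so that 0 is half open, set as the call begins (left out, the last holds). The fingers move at their own pace and stop on an object; "force" is the grip in N (left out, the last holds). Time passes only in rows, so rows that repeat a pose let the fingers close. It gives the time, the measured TCP pose, the force, the opening and the grip force at its end, in the units of the state.
- bot.read_state(): the state, without advancing time (a new reading comes with each control period).
- bot.read_camera(name): name is "scene" or "top" or "wrist"; returns a dict with "img" (384x512x3 uint8, red, green, blue), "fx", "fy", "cx", "cy" (pixels), "extrinsics" (4x4, takes a point from camera to world coordinates). Camera axes: x right, y down, z forward; pixel columns grow to the right and rows downward; lengths in mm; the calibration is good to about 2 mm. A picture is of the moment at which its call begins. There is no depth.
- bot.finish_job(): hands the job in; it is judged then, once.
Trained networks look in a picture, given as the dict that the camera call returned (one of the last four; its "shot" number tells which), for a name from the list of things; names that differ only in an ending like _2 or _b are one class to them, and where a whole thing is asked for, a point or a joint stands for the part that bears it (a point fixed in the world has none). Each returns a list of dicts, best first, with "p" (0 to 1); they miss things now and then, are a little off and sometimes report something else, mostly with a low value. They report only what shows in the picture. A call takes as long as a camera call. They do not tell look-alikes from the thing itself.
- bot.find_in(label, picture): "xyz" ([x, y, z] in mm, in world coordinates, good to about 4 mm: the middle of the surface that is visible of it).
- bot.cut_out(label, picture): "pixels" (384x512 bool, what is visible of it).
- bot.spot_point(label, picture): "xyz" ([x, y, z] in mm, in world coordinates, good to about 4 mm: a listed point, or the origin of a listed thing).
The state is a dict: "t": time; "joint_positions": joint angles; "joint_velocities": joint speeds; "joint_efforts": joint torques, N m; "position": TCP position; "ee_rot": TCP orientation; "contact_force": force on the tool from outside, world axes, zero at the start; "moment": the same for the moment, N m; "opening": opening from 0.0 (shut) to 1.0 (fully open); "grip_force": force on a finger pad.
Only numpy, scipy, OpenCV 4.12 (cv2) and the standard library are available. Lean on these libraries where they do the work, as an engineer would, in place of code of your own. Each camera call takes 0.05 s, during which the arm holds its last target. There are 200 camera calls.

## Working session

There is one attempt and no reset: what is moved stays moved. The work goes in short steps, Python scripts to look and compute and a tool call to move; the robot and the scene stay as the last step left them, time stands still between calls to the robot, and variables do not carry over. Pictures are saved under pics/ and viewed, at most 12 in all, crops included, and the job is handed in when it is done.

Besides the shell and the picture viewer there is one more tool, called after "Call:" as name(argument=value, ...) on one line, values as JSON. jog_arm: Moves the arm, as the interface text tells. Its arguments: {"type":"object","properties":{"motion":{"type":"array","items":{"type":"array"}},"jaw":{"type":"number"},"force":{"type":"number"}},"required":["motion"]}

```bash
mkdir -p pics; python3 - <<'E'
from station import bot
import cv2,numpy as np
s=bot.read_state();print({k:np.round(v,3).tolist() for k,v in s.items()})
ims=[]
for c in ["scene","top"]:
    p=bot.read_camera(c); ims.append(p["img"])
    print(c,np.round(p["extrinsics"],3).tolist(),p["fx"],p["cx"],p["cy"])
    for l in ["strip_mid","stacked_mid","offcut_mid","stop","clip_foot","clip_lip","bed","cutter","tape"]:
        print(l,[(np.round(r["xyz"],0).tolist(),round(r["p"],2)) for r in bot.spot_point(l,p)][:4])
    m=bot.cut_out("strip_mid",p)
    for r in m: 
        print(round(r["p"],2),r["pixels"].sum(),cv2.minAreaRect(np.argwhere(r["pixels"])[:,::-1].astype(np.float32)))
for c,i in zip(["a","b"],ims): cv2.imwrite(f"pics/{c}.png",i[:,:,::-1])
E
```

```text
{'t': 0.0, 'joint_positions': [1.248, 0.334, 0.04, 1.466, -0.013, 1.343, -0.058], 'joint_velocities': [0.0, -0.0, -0.0, -0.001, -0.0, 0.002, -0.001], 'joint_efforts': [0.0, -65.636, 1.335, -40.38, -0.06, 0.045, 0.0], 'position': [144.121, -633.323, 213.342], 'ee_rot': [0.994, 0.112, -0.0, -0.001], 'contact_force': [-0.316, 0.591, 0.427], 'moment': [-0.016, -0.0, 0.019], 'grip_force': 0.0, 'opening': 1.002}
scene [[-0.813, -0.256, 0.523, -301.499], [-0.583, 0.348, -0.734, 1009.396], [0.006, -0.902, -0.432, 867.777], [0.0, 0.0, 0.0, 1.0]] 408.95642928166654 258.57962919798075 187.12564152816552
strip_mid [([469.0, -213.0, 7.0], 0.85), ([404.0, -643.0, 9.0], 0.66), ([576.0, -457.0, 10.0], 0.58)]
stacked_mid [([528.0, 149.0, 127.0], 0.72)]
offcut_mid [([648.0, -227.0, 10.0], 0.61)]
stop [([518.0, 206.0, 187.0], 0.98)]
clip_foot [([533.0, 146.0, 138.0], 0.65)]
clip_lip [([549.0, 83.0, 132.0], 0.56)]
bed [([518.0, 224.0, 153.0], 0.81)]
cutter []
tape [([742.0, -93.0, 3.0], 0.63), ([518.0, 224.0, 154.0], 0.15)]
0.73 287 ((339.2176513671875, 190.82940673828125), (33.0818977355957, 9.43647575
[... 823 characters left out ...]
64), ([546.0, 87.0, 136.0], 0.57)]
clip_foot [([522.0, 220.0, 152.0], 0.72), ([529.0, 151.0, 142.0], 0.62)]
clip_lip [([545.0, 90.0, 136.0], 0.85)]
bed [([524.0, 222.0, 152.0], 0.72)]
cutter [([728.0, 51.0, -3.0], 0.71)]
tape [([742.0, -92.0, -3.0], 0.67)]
0.74 811 ((251.07861328125, 224.84579467773438), (14.095100402832031, 59.88201904296875), 77.19573211669922)
0.59 801 ((318.1082763671875, 196.38145446777344), (58.585479736328125, 14.417915344238281), 23.962486267089844)
0.56 837 ((371.49267578125, 242.96585083007812), (15.309808731079102, 57.68341064453125), 32.905242919921875)
0.39 2154 ((142.45684814453125, 202.39593505859375), (31.77618408203125, 86.20893096923828), 85.91438293457031)
```

View pics/a.png

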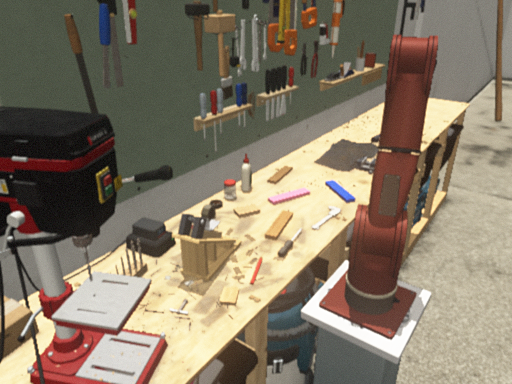

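View pics/b.png

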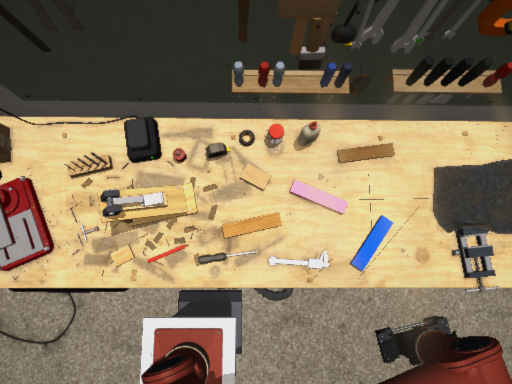

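The pictures show the stand at top-view px (150,200), low end to the right, and the target strip at (251,225), nearest the robot. The short board is at (256,176), pink at (319,197), blue at (371,243), and the far look-alike at (365,153). Next I move to hover over the strip's right part.

```bash
cat > h.py <<'E'
import json,os,numpy as np
from scipy.spatial.transform import Rotation as Ro
from station import bot
def cmd():
    if os.path.exists('cmd.json'):
        c=json.load(open('cmd.json'));return np.array(c[0]),Ro.from_quat(c[1])
    s=bot.read_state();return np.array([144.238,-633.765,214.246]),Ro.from_quat(s["ee_rot"])
def rot(up,pitch):
    "tool x along horizontal heading up, raised by pitch deg; tool z down into the surface"
    a=np.radians(pitch);h=np.array([*up,0])/np.hypot(*up)
    x=np.cos(a)*h+[0,0,np.sin(a)]; z=np.sin(a)*h-[0,0,np.cos(a)]
    return Ro.from_matrix(np.c_[x,np.cross(z,x),z])
def plan(targets,nd=4):
    "rows for list of (p,R), from the commanded pose; stores the last as commanded"
    p0,R0=cmd()
    for p,R in targets:
        t=np.round(R0.inv().apply(np.array(p)-p0)/750,nd); r=np.round((R0.inv()*R).as_rotvec()/(np.pi/2),nd)
        print([t.tolist(),r.tolist()],'mm',round(np.linalg.norm(t)*750),'deg',round(np.linalg.norm(r)*90,1))
    json.dump([(p0+R0.apply(t*750)).tolist(),(R0*Ro.from_rotvec(r*np.pi/2)).as_quat().tolist()],open('cmd.json','w'))
def pix(c,P):
    E=np.linalg.inv(c["extrinsics"]);q=np.atleast_2d(P)@E[:3,:3].T+E[:3,3]
    return np.c_[c["fx"]*q[:,0]/q[:,2]+c["cx"],c["fy"]*q[:,1]/q[:,2]+c["cy"]]
def ray(c,uv,z):
    uv=np.atleast_2d(uv);d=np.c_[(uv[:,0]-c["cx"])/c["fx"],(uv[:,1]-c["cy"])/c["fy"],np.ones(len(uv))]@c["extrinsics"][:3,:3].T
    o=c["extrinsics"][:3,3];return o+d*((z-o[2])/d[:,2])[:,None]
E
python3 - <<'E'
from h import *
plan([([482,-278,220],rot((-.22,.975),0))])
E
```

```text
[[0.5444, -0.3626, -0.0076], [-0.0, -0.0, -0.9988]] mm 491 deg 89.9
```

Call:
jog_arm(motion=[[[0.5444, -0.3626, -0.0076], [0, 0, -0.9988]], [[0.5444, -0.3626, -0.0076], [0, 0, -0.9988]], [[0.5444, -0.3626, -0.0076], [0, 0, -0.9988]], [[0.5444, -0.3626, -0.0076], [0, 0, -0.9988]], [[0.5444, -0.3626, -0.0076], [0, 0, -0.9988]], [[0.5444, -0.3626, -0.0076], [0, 0, -0.9988]], [[0.5444, -0.3626, -0.0076], [0, 0, -0.9988]], [[0.5444, -0.3626, -0.0076], [0, 0, -0.9988]], [[0.5444, -0.3626, -0.0076], [0, 0, -0.9988]], [[0.5444, -0.3626, -0.0076], [0, 0, -0.9988]], [[0.5444, -0.3626, -0.0076], [0, 0, -0.9988]], [[0.5444, -0.3626, -0.0076], [0, 0, -0.9988]], [[0.5444, -0.3626, -0.0076], [0, 0, -0.9988]], [[0.5444, -0.3626, -0.0076], [0, 0, -0.9988]], [[0.5444, -0.3626, -0.0076], [0, 0, -0.9988]], [[0.5444, -0.3626, -0.0076], [0, 0, -0.9988]]], jaw=-1)

```text
t: 2.7
position: [481.6, -278.6, 220.0]
ee_rot: [0.625, 0.78, -0.0, 0.0]
contact_force: [0.6, 0.0, 0.6]
opening: 1.002
grip_force: 0.0
```

```bash
python3 - <<'E'
from h import *
import cv2
s=bot.read_state();print(s["t"],s["position"],s["joint_positions"])
p=bot.read_camera("wrist");cv2.imwrite("pics/w1.png",p["img"][:,:,::-1]);print(np.round(p["extrinsics"],3).tolist(),p["fx"])
np.save("w1.npy",p,allow_pickle=True)
for r in bot.cut_out("strip_mid",p):
    u=np.argwhere(r["pixels"])[:,::-1].astype(float)
    w=ray(p,u,18)[:,:2].astype(np.float32);print(r["p"],len(u),u.min(0),u.max(0),cv2.minAreaRect(w),cv2.boxPoints(cv2.minAreaRect(w)).tolist())
print([(r["xyz"],r["p"]) for r in bot.spot_point("strip_mid",p)])
t=bot.read_camera("top")
for r in bot.cut_out("strip_mid",t):
    w=ray(t,np.argwhere(r["pixels"])[:,::-1].astype(float),18)[:,:2].astype(np.float32);print(r["p"],cv2.minAreaRect(w))
E
```

```text
2.7 [ 481.62933158 -278.59745324  219.99446315] [ 0.82776799  0.16962897 -0.42989162  1.66916083  0.07285028  1.31856136
  0.60514876]
[[0.976, 0.209, 0.057, 465.984], [0.217, -0.941, -0.26, -207.852], [-0.001, 0.266, -0.964, 390.431], [0.0, 0.0, 0.0, 1.0]] 266.85087849007454
0.96 1189 [260. 228.] [319. 290.] ((584.6318969726562, -418.9816589355469), (134.36854553222656, 54.40625762939453), 66.42457580566406) [[532.8285522460938, -469.67828369140625], [582.6937866210938, -491.43841552734375], [636.4352416992188, -368.2850341796875], [586.5700073242188, -346.52490234375]]
0.87 5688 [235.  34.] [272. 194.] ((468.00323486328125, -214.00155639648438), (48.18110275268555, 208.2178955078125), 12.852193832397461) [[421.35858154296875, -117.85945129394531], [467.67388916015625, -320.86090087890625], [514.6478881835938, -310.1436767578125], [468.33258056640625, -107.1422119140625]]
[([467.4, -217.3, 10.1], 0.86), ([576.2, -455.2, 11.7], 0.78)]
0.77 ((406.5270690917969, -642.7210083007812), (54.38732147216797, 214.21742248535156), 55.21217346191406)
0.76 ((457.5596008300781, -168.76576232910156), (51.74637985229492, 115.43465423583984), 14.25370979309082)
0.6 ((551.223876953125, -502.355224609375), (110.76093292236328, 51.4896354675293), 67.01640319824219)
```

View pics/w1.png

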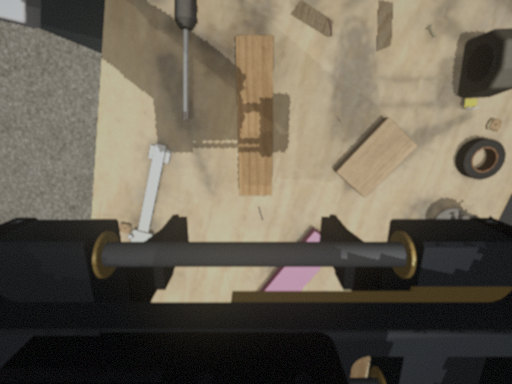

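The wrist view shows the strip at px (254,114), fully visible, size 208x48 as expected, and clear of the short board. I'll descend and grip 70 mm from its centre.

```bash
python3 - <<'E'
from h import *
plan([([483.5,-282.3,19],rot((-.222,.975),0))])
E
```

```text
[[-0.0061, 0.0007, 0.268], [0.0, -0.0, -0.0013]] mm 201 deg 0.1
```

Call:
jog_arm(motion=[[[-0.0061, 0.0007, 0.06], [0, 0, -0.0013]], [[-0.0061, 0.0007, 0.12], [0, 0, -0.0013]], [[-0.0061, 0.0007, 0.18], [0, 0, -0.0013]], [[-0.0061, 0.0007, 0.23], [0, 0, -0.0013]], [[-0.0061, 0.0007, 0.255], [0, 0, -0.0013]], [[-0.0061, 0.0007, 0.268], [0, 0, -0.0013]], [[-0.0061, 0.0007, 0.268], [0, 0, -0.0013]], [[-0.0061, 0.0007, 0.268], [0, 0, -0.0013]], [[-0.0061, 0.0007, 0.268], [0, 0, -0.0013]]], jaw=-1)

```text
t: 3.85
position: [484.6, -282.9, 20.5]
ee_rot: [0.624, 0.782, 0.0, 0.001]
contact_force: [1.1, 0.6, 0.6]
opening: 0.999
grip_force: 0.0
```

Call:
jog_arm(motion=[[[0, 0, 0], [0, 0, 0]], [[0, 0, 0], [0, 0, 0]], [[0, 0, 0], [0, 0, 0]], [[0, 0, 0], [0, 0, 0]], [[0, 0, 0], [0, 0, 0]], [[0, 0, 0], [0, 0, 0]], [[0, 0, 0], [0, 0, 0]], [[0, 0, 0], [0, 0, 0]], [[0, 0, 0], [0, 0, 0]], [[0, 0, 0], [0, 0, 0]]], jaw=1, force=45)

```text
t: 4.85
position: [483.5, -282.3, 18.9]
ee_rot: [0.624, 0.782, 0.0, -0.0]
contact_force: [-0.4, 0.1, 0.2]
opening: 0.171
grip_force: 0.0
```

```bash
python3 - <<'E'
from h import *
import cv2
s=bot.read_state();print(s["t"],s["opening"],s["grip_force"])
p=bot.read_camera("wrist");cv2.imwrite("pics/w2.png",p["img"][:,:,::-1])
for r in bot.cut_out("strip_mid",p):
    u=np.argwhere(r["pixels"])[:,::-1].astype(float)
    w=ray(p,u,18)[:,:2].astype(np.float32);print(r["p"],len(u),cv2.minAreaRect(w))
E
```

```text
4.85 0.17122016880865676 0.0
0.83 562 ((621.6193237304688, -379.30322265625), (26.411989212036133, 20.772621154785156), 10.73094367980957)
0.69 17786 ((472.9543762207031, -233.81243896484375), (48.83930969238281, 169.64630126953125), 12.953140258789062)
```

View pics/w2.png

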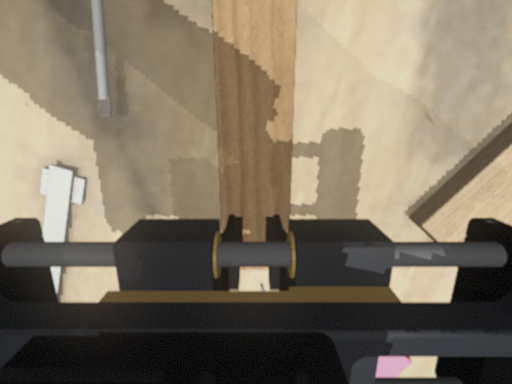

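```bash
python3 - <<'E'
from h import *
import cv2
p=bot.read_camera("wrist");s=bot.read_state();R=Ro.from_quat(s["ee_rot"]);P=s["position"]
print(np.round(p["extrinsics"],3).tolist(),s["opening"],s["grip_force"])
for o in [(0,0,0),(0,0,17),(9.5,7,17),(9.5,-7,17),(0,7,17),(0,7,-2)]: print(o,pix(p,P+R.apply(o)).round())
d=np.array([-.222,.975,0]);n=np.array([.975,.222,0])
for a in (-105,-70,0):
  for b in (-24,24): print(a,b,pix(p,np.array([468,-214,18])+a*d+b*n).round())
t=bot.read_camera("top")
for a in (-105,105):
  for b in (-24,24): print('top',a,b,pix(t,np.array([468,-214,18])+a*d+b*n).round())
print(pix(t,P).round())
cv2.imwrite("pics/t2.png",cv2.resize(t["img"][150:300,170:370,::-1],(800,600),interpolation=cv2.INTER_CUBIC))
E
```

```text
[[0.975, 0.213, 0.058, 467.614], [0.221, -0.94, -0.26, -211.693], [-0.001, 0.266, -0.964, 189.397], [0.0, 0.0, 0.0, 1.0]] 0.04681465977882298 0.0
(0, 0, 0) [[254. 225.]]
(0, 0, 17) [[254. 216.]]
(9.5, 7, 17) [[263. 204.]]
(9.5, -7, 17) [[244. 204.]]
(0, 7, 17) [[263. 216.]]
(0, 7, -2) [[264. 226.]]
-105 -24 [[221. 269.]]
-105 24 [[287. 269.]]
-70 -24 [[219. 224.]]
-70 24 [[289. 224.]]
0 -24 [[215. 119.]]
0 24 [[292. 119.]]
top -105 -24 [[282. 225.]]
top -105 24 [[278. 212.]]
top 105 -24 [[224. 238.]]
top 105 24 [[221. 224.]]
[[270. 220.]]
```

View pics/t2.png

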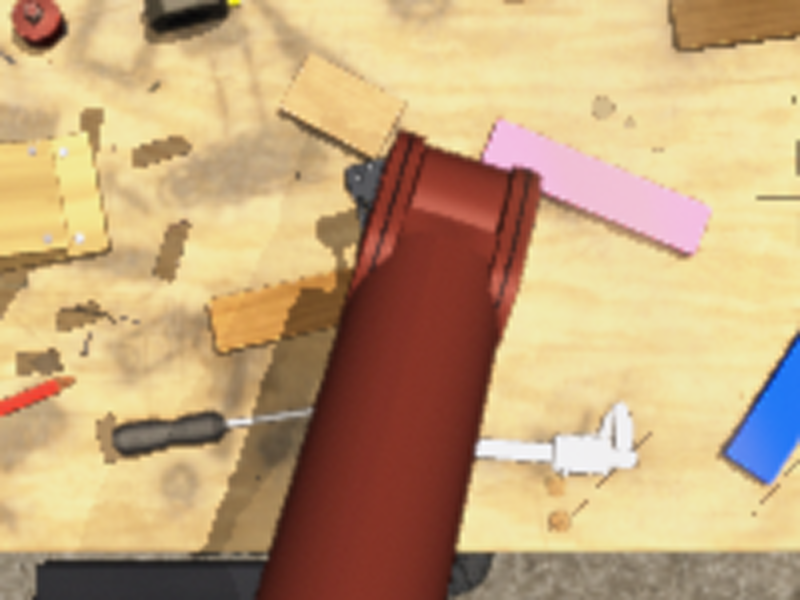

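The fingers closed to almost nothing while occluding the strip at px (254,240), so the tips must be above the strip's top face and not at z=2. I'll probe gently downward with the jaws closed to find the real tip height.

Call:
jog_arm(motion=[[[0, 0, 0.001], [0, 0, 0]], [[0, 0, 0.002], [0, 0, 0]], [[0, 0, 0.003], [0, 0, 0]], [[0, 0, 0.004], [0, 0, 0]], [[0, 0, 0.004], [0, 0, 0]]])

```text
t: 5.55
position: [483.5, -282.3, 15.8]
ee_rot: [0.624, 0.782, -0.0, -0.0]
contact_force: [-0.1, 0.1, -0.8]
opening: 0.005
grip_force: 0.0
```

Call:
jog_arm(motion=[[[0, 0, 0.001], [0, 0, 0]], [[0, 0, 0.002], [0, 0, 0]], [[0, 0, 0.003], [0, 0, 0]], [[0, 0, 0.004], [0, 0, 0]], [[0, 0, 0.004], [0, 0, 0]]])

```text
t: 6.05
position: [483.4, -282.3, 12.8]
ee_rot: [0.624, 0.782, -0.0, -0.0]
contact_force: [0.1, -0.5, 0.6]
opening: 0.005
grip_force: 0.0
```

```bash
python3 - <<'E'
from h import *
import cv2
p=bot.read_camera("wrist");s=bot.read_state();print(s["contact_force"],s["position"])
cv2.imwrite("pics/w3.png",cv2.resize(p["img"][160:310,150:350,::-1],(800,600),interpolation=cv2.INTER_CUBIC))
sc=bot.read_camera("scene");print(pix(sc,s["position"]))
E
```

```text
[-0.3943304   0.451626   -0.07728297] [ 483.48995161 -282.31994811   12.89000493]
[[284.58019397 215.55255733]]
```

View pics/w3.png

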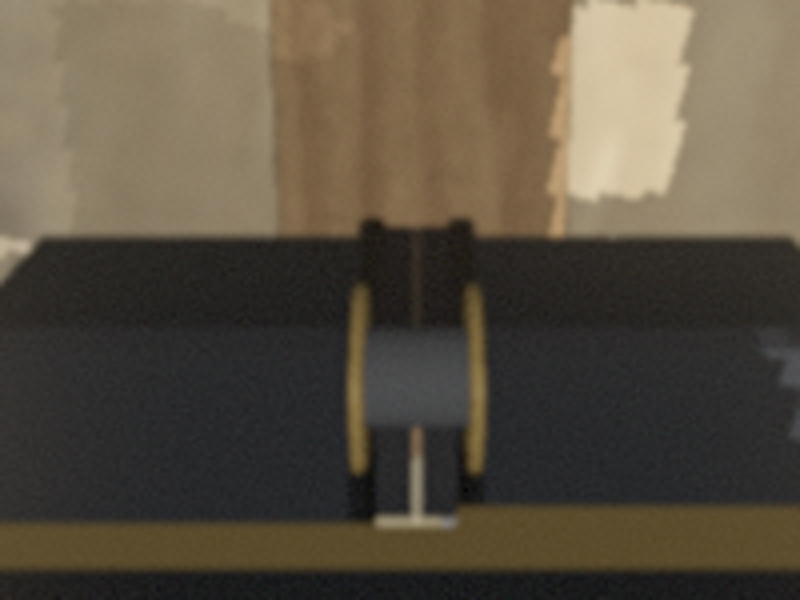

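Still no contact, although tips at the stated 17 mm would already be below the bench, so the true tips are higher. The crop at (415,300) shows closed fingers above the strip. I'll keep probing.

Call:
jog_arm(motion=[[[0, 0, 0.0015], [0, 0, 0]], [[0, 0, 0.003], [0, 0, 0]], [[0, 0, 0.004], [0, 0, 0]], [[0, 0, 0.005], [0, 0, 0]], [[0, 0, 0.005], [0, 0, 0]]])

```text
t: 6.65
position: [483.5, -282.4, 10.2]
ee_rot: [0.624, 0.782, -0.0, 0.0]
contact_force: [-4.3, 3.2, 11.8]
opening: 0.006
grip_force: 6.2
```

Contact is at TCP z≈10.5 on the strip's top (18 mm), so the tips are about 7.5 mm behind the reported TCP, not 17 ahead. I'll raise, open, and go deeper.

```bash
python3 - <<'E'
from h import *
p,R=cmd();p=p+[0,0,-0.013*750];print(p)
json.dump([p.tolist(),R.as_quat().tolist()],open('cmd.json','w'))
E
```

```text
[ 483.52757054 -282.32243029    9.22057376]
```

Call:
jog_arm(motion=[[[0, 0, -0.03], [0, 0, 0]], [[0, 0, -0.03], [0, 0, 0]], [[0, 0, -0.03], [0, 0, 0]], [[0, 0, -0.03], [0, 0, 0]], [[0, 0, -0.03], [0, 0, 0]], [[0, 0, -0.03], [0, 0, 0]], [[0, 0, -0.03], [0, 0, 0]], [[0, 0, -0.03], [0, 0, 0]], [[0, 0, -0.03], [0, 0, 0]]], jaw=-1)

```text
t: 7.55
position: [483.5, -282.3, 31.6]
ee_rot: [0.624, 0.782, 0.0, -0.0]
contact_force: [-0.4, -0.0, -0.3]
opening: 0.741
grip_force: 0.0
```

Call:
jog_arm(motion=[[[0, 0, 0.016], [0, 0, 0]], [[0, 0, 0.032], [0, 0, 0]], [[0, 0, 0.038], [0, 0, 0]], [[0, 0, 0.042], [0, 0, 0]], [[0, 0, 0.044], [0, 0, 0]], [[0, 0, 0.046], [0, 0, 0]], [[0, 0, 0.046], [0, 0, 0]]])

```text
t: 8.25
position: [483.6, -282.4, -2.7]
ee_rot: [0.624, 0.782, 0.0, 0.0]
contact_force: [0.2, -0.0, -0.6]
opening: 0.999
grip_force: 0.0
```

Now commanded z is -2.8, with no bench contact. Close.

Call:
jog_arm(motion=[[[0, 0, 0], [0, 0, 0]], [[0, 0, 0], [0, 0, 0]], [[0, 0, 0], [0, 0, 0]], [[0, 0, 0], [0, 0, 0]], [[0, 0, 0], [0, 0, 0]], [[0, 0, 0], [0, 0, 0]], [[0, 0, 0], [0, 0, 0]]], jaw=1, force=50)

```text
t: 8.95
position: [483.6, -282.3, -2.8]
ee_rot: [0.624, 0.782, 0.0, 0.0]
contact_force: [-0.2, -0.1, 0.8]
opening: 0.543
grip_force: 50.0
```

```bash
python3 - <<'E'
from h import *
p,R=cmd();p=p+[0,0,-0.016*750];print(p)
json.dump([p.tolist(),R.as_quat().tolist()],open('cmd.json','w'))
E
```

```text
[ 483.52757054 -282.32243029   -2.77942624]
```

```bash
python3 - <<'E'
from h import *
R=rot((-.222,.975),0)
plan([([500,-260,120],R),([640,40,300],rot((-.2,.98),0))])
E
```

```text
[[0.0242, 0.028, -0.1637], [0.0, -0.0, 0.0]] mm 126 deg 0.0
[[0.3727, 0.2989, -0.4037], [0.0, -0.0, 0.0144]] mm 469 deg 1.3
```

Call:
jog_arm(motion=[[[0.0, 0.0, -0.05], [0, 0, 0]], [[0.0242, 0.028, -0.1], [0, 0, 0]], [[0.0242, 0.028, -0.1637], [0, 0, 0]], [[0.07, 0.07, -0.2], [0, 0, 0]], [[0.13, 0.11, -0.25], [0, 0, 0]], [[0.18, 0.15, -0.29], [0, 0, 0.0144]], [[0.23, 0.19, -0.33], [0, 0, 0.0144]], [[0.28, 0.23, -0.36], [0, 0, 0.0144]], [[0.33, 0.27, -0.39], [0, 0, 0.0144]], [[0.3727, 0.2989, -0.4037], [0, 0, 0.0144]], [[0.3727, 0.2989, -0.4037], [0, 0, 0.0144]], [[0.3727, 0.2989, -0.4037], [0, 0, 0.0144]], [[0.3727, 0.2989, -0.4037], [0, 0, 0.0144]]])

```text
t: 10.25
position: [640.0, 40.4, 299.5]
ee_rot: [0.632, 0.775, -0.0, -0.0]
contact_force: [-0.5, -0.0, -1.3]
opening: 0.542
grip_force: 50.0
```

```bash
cat > stand.py <<'E'
from h import *
from scipy.optimize import least_squares
K={"stop":(0,0,34),"clip_foot":(-75,0,28),"clip_lip":(-133,0,53),"bed":(0,0,0),"stacked_mid":(-80,0,11)}
S=np.radians(30)
def B(q):
    u=np.array([-np.sin(q[2]),np.cos(q[2]),0])
    x=np.cos(S)*u+[0,0,np.sin(S)];z=-np.sin(S)*u+[0,0,np.cos(S)]
    return np.array([q[0],q[1],155.]),np.c_[x,np.cross(z,x),z]
def toW(q,P): o,M=B(q);return o+np.atleast_2d(P)@M.T
E
python3 - <<'E'
from stand import *
import cv2
print(bot.read_state()["position"],bot.read_state()["grip_force"])
obs=[];pics={}
for c in ["wrist","top","scene"]:
    p=bot.read_camera(c);pics[c]=p
    for l in K:
        for r in bot.spot_point(l,p)[:2]:
            print(c,l,np.round(r["xyz"]),round(r["p"],2))
            if r["p"]>.4: obs.append((K[l],r["xyz"]))
f=lambda q:np.concatenate([(toW(q,k)[0]-x) for k,x in obs])
q=least_squares(f,[520,223,.2],loss="cauchy",f_scale=4).x
print(q,np.degrees(q[2]));np.save("q.npy",q)
np.save("pics3.npy",pics,allow_pickle=True)
im=pics["wrist"]["img"][:,:,::-1].copy()
L=[[(-235,-50,0),(-235,50,0),(50,50,0),(50,-50,0)],[(-160,-22.5,22),(-160,22.5,22),(0,22.5,22),(0,-22.5,22)]]
im=cv2.resize(im,(800,600),interpolation=cv2.INTER_CUBIC)
for l in L: cv2.polylines(im,[((pix(pics["wrist"],toW(q,l))+.5)*800/512).astype(int)],True,(0,0,255),1)
cv2.imwrite("pics/w4.png",im)
E
```

```text
[639.9782445   40.4301636  299.54637004] 49.998666644096375
wrist clip_lip [552.  86. 136.] 0.91
wrist stacked_mid [533. 152. 121.] 0.64
top stop [518. 204. 179.] 0.75
top bed [520. 221. 153.] 0.78
scene stop [521. 204. 183.] 0.92
scene stop [525. 151. 126.] 0.66
scene clip_foot [537. 149. 141.] 0.48
scene clip_lip [545.  85. 134.] 0.54
scene bed [520. 224. 153.] 0.9
scene stacked_mid [528. 149. 126.] 0.7
[5.18443122e+02 2.23013414e+02 2.08664317e-01] 11.955584683296319
```

View pics/w4.png

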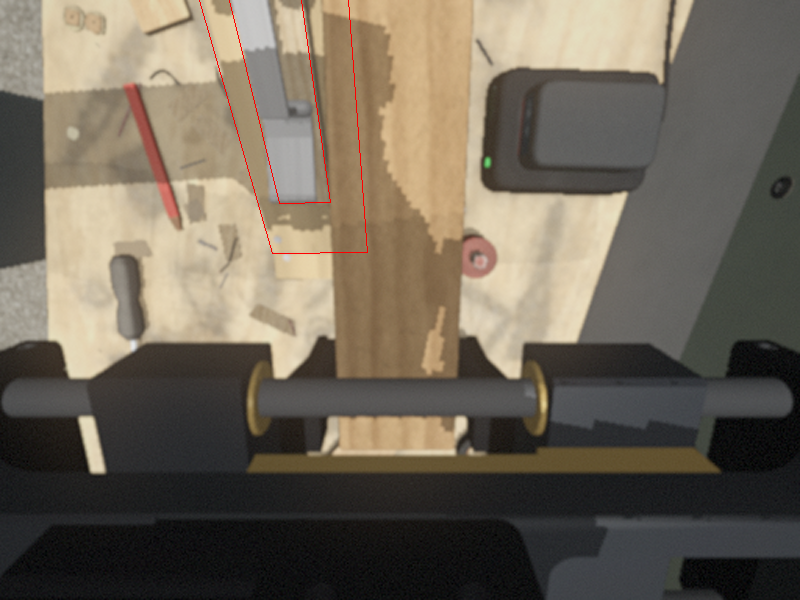

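The held strip sits straight in the jaws. The overlay nearly matches the stand, whose bed low edge is at (320,253) and lip at (290,195). I'll take one clearer view from beside the stand.

```bash
python3 - <<'E'
from h import *
plan([([690,130,330],rot((-.2,.98),0))])
E
```

```text
[[0.1043, 0.0893, -0.04], [0.0, -0.0, 0.0]] mm 107 deg 0.0
```

Call:
jog_arm(motion=[[[0.05, 0.04, -0.04], [0, 0, 0]], [[0.1043, 0.0893, -0.04], [0, 0, 0]], [[0.1043, 0.0893, -0.04], [0, 0, 0]], [[0.1043, 0.0893, -0.04], [0, 0, 0]], [[0.1043, 0.0893, -0.04], [0, 0, 0]]])

```text
t: 11.65
position: [690.0, 129.3, 329.6]
ee_rot: [0.633, 0.775, -0.0, -0.0]
contact_force: [-1.2, 0.0, -1.5]
opening: 0.543
grip_force: 50.0
```

```bash
python3 - <<'E'
from stand import *
import cv2
obs=[]
old=np.load("pics3.npy",allow_pickle=True).item()
p=bot.read_camera("wrist")
for l in K:
    for r in bot.spot_point(l,p)[:2]: print(l,np.round(r["xyz"]),round(r["p"],2))
q=np.load("q.npy")
np.save("w5.npy",p,allow_pickle=True)
im=cv2.resize(p["img"][:,:,::-1],(800,600),interpolation=cv2.INTER_CUBIC)
L=[[(-235,-50,0),(-235,50,0),(50,50,0),(50,-50,0)],[(-160,-22.5,22),(-160,22.5,22),(0,22.5,22),(0,-22.5,22)]]
for l in L: cv2.polylines(im,[((pix(p,toW(q,l))+.5)*800/512).astype(int)],True,(0,0,255),1)
cv2.imwrite("pics/w5.png",im)
E
```

```text
stop [525. 204. 183.] 0.78
clip_lip [550.  84. 133.] 0.93
bed [516. 222. 155.] 0.67
stacked_mid [534. 151. 122.] 0.65
```

View pics/w5.png

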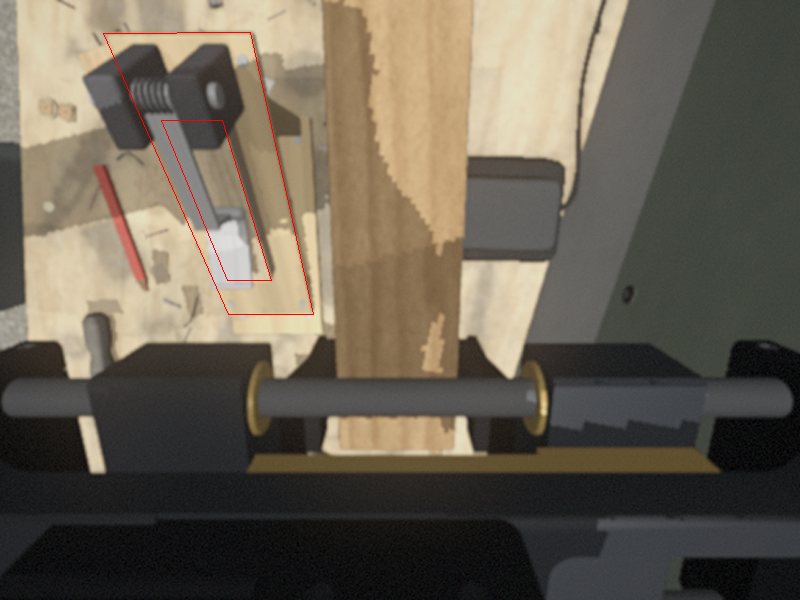

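The overlay fits: the bed's far edge runs (250,33)–(313,313) and the stacked strip corner is at (271,280). I'll refine numerically with all the points and the image edges.

```bash
python3 - <<'E'
from stand import *
import cv2
from scipy.ndimage import map_coordinates
w5=np.load("w5.npy",allow_pickle=True).item();P3=np.load("pics3.npy",allow_pickle=True).item()
pts=[("stop",[(518,206,187),(517,205,181),(518,204,179),(521,204,183),(525,204,183)]),("clip_lip",[(545,90,136),(549,83,132),(552,86,136),(550,84,133),(545,85,134)]),("bed",[(518,224,153),(524,222,152),(520,221,153),(520,224,153),(516,222,155)]),("stacked_mid",[(528,149,127),(535,150,125),(533,152,121),(534,151,122),(528,149,126)]),("clip_foot",[(533,146,138),(529,151,142),(537,149,141)])]
f=lambda q:np.concatenate([toW(q,K[l])[0]-np.array(x) for l,v in pts for x in v])
r=least_squares(f,[520,223,.2],loss="soft_l1",f_scale=4);q0=r.x;print("pts",q0,np.degrees(q0[2]))
segs=[((-225,-50,0),(40,-50,0)),((-150,-22.5,22),(-100,-22.5,22)),((-235,-45,0),(-235,35,0))]
def grad(p):
    g=cv2.GaussianBlur(cv2.cvtColor(p["img"],cv2.COLOR_RGB2GRAY).astype(float),(0,0),1.2);return cv2.Sobel(g,6,1,0),cv2.Sobel(g,6,0,1)
G={0:grad(w5),1:grad(P3["top"])}
C={0:w5,1:P3["top"]}
def score(q,ks=(0,)):
    s=0
    for k in ks:
        for a,b in segs:
            uv=pix(C[k],toW(q,np.linspace(a,b,60)));d=uv[-1]-uv[0];n=np.array([-d[1],d[0]])/np.linalg.norm(d)
            gx,gy=[map_coordinates(g,uv[:,::-1].T,order=1) for g in G[k]]
            s+=np.clip(np.abs(gx*n[0]+gy*n[1]),0,60).mean()
    return s
best=max(((score((q0[0]+a,q0[1]+b,q0[2]+c)),a,b,c) for a in np.arange(-6,6.1,1) for b in np.arange(-6,6.1,1) for c in np.arange(-.06,.061,.01)))
print("edge",best,score(q0),q0+best[1:])
print("top+w5",max(((score((q0[0]+a,q0[1]+b,q0[2]+c),(0,1)),a,b,c) for a in np.arange(-6,6.1,1) for b in np.arange(-6,6.1,1) for c in np.arange(-.06,.061,.01))))
E
```

```text
pts [5.17186002e+02 2.23002254e+02 2.15354574e-01] 12.338908192145908
edge (np.float64(160.7777786294833), np.float64(2.0), np.float64(0.0), np.float64(0.04000000000000002)) 156.46179461414803 [5.19186002e+02 2.23002254e+02 2.55354574e-01]
top+w5 (np.float64(224.7467356117576), np.float64(0.0), np.float64(-1.0), np.float64(-0.009999999999999988))
```

```bash
python3 - <<'E'
from stand import *
import cv2
from scipy.ndimage import map_coordinates
w5=np.load("w5.npy",allow_pickle=True).item();P3=np.load("pics3.npy",allow_pickle=True).item()
q=np.array([517.2,223,.2154]);
segs={"bedR":((-225,-50,0),(45,-50,0)),"bedL":((-225,50,0),(-60,50,0)),"stackR":((-155,-22.5,22),(-40,-22.5,22)),"bedlow":((-235,-45,0),(-235,45,0)),"armR":((-60,-15,30),(-10,-15,45))}
for nm,p in (("w5",w5),("w4",P3["wrist"]),("top",P3["top"])):
    g=cv2.GaussianBlur(cv2.cvtColor(p["img"],cv2.COLOR_RGB2GRAY).astype(float),(0,0),1)
    for k in ("bedR","bedL","stackR","bedlow"):
        a,b=segs[k]; X=np.linspace(a,b,12); off=np.arange(-10,10.1,.5); out=[]
        for x in X:
            d=np.array([1,0,0.]) if k=="bedlow" else np.array([0,-1.,0])
            line=pix(p,toW(q,x+off[:,None]*d))
            if not((line>2).all() and (line[:,0]<509).all() and (line[:,1]<381).all()): out.append(None);continue
            v=np.abs(np.gradient(map_coordinates(g,line[:,::-1].T,order=1)));i=v.argmax();out.append((float(off[i]),round(float(v[i]),1)))
        print(nm,k,out)
E
```

```text
w5 bedR [(2.0, 5.4), (4.0, 7.7), (6.0, 7.9), (-1.0, 7.1), (0.5, 7.0), (9.5, 5.6), (4.0, 4.8), (-0.5, 4.6), (4.5, 5.5), (1.5, 5.5), (4.0, 8.1), (4.5, 11.6)]
w5 bedL [(6.5, 0.9), (7.5, 1.0), (-5.0, 0.7), (0.0, 0.8), (3.0, 1.3), (8.0, 1.1), (2.5, 2.2), (-1.5, 1.1), (5.5, 6.0), (-10.0, 2.0), (2.5, 1.3), (1.5, 1.0)]
w5 stackR [(0.0, 5.1), (0.5, 9.3), (7.5, 9.4), (1.0, 9.5), (8.0, 9.6), (9.0, 7.1), (0.5, 6.0), (0.5, 5.1), (0.5, 6.2), (1.0, 6.3), (1.0, 5.8), (1.5, 6.3)]
w5 bedlow [(-1.5, 1.5), (0.0, 1.3), (0.5, 1.3), (0.5, 1.4), (-0.5, 1.5), (-0.5, 1.3), (1.0, 1.7), (-3.0, 1.0), (-5.5, 0.6), (-6.5, 0.7), (0.5, 0.6), (-10.0, 0.8)]
w4 bedR [(3.0, 1.7), (10.0, 0.9), (3.0, 1.4), (6.0, 1.5), (6.0, 1.4), (7.5, 1.3), (7.0, 1.8), (6.0, 2.0), (10.0, 2.0), None, None, None]
w4 bedL [(8.0, 1.0), (8.0, 0.7), (0.5, 6.2), (1.5, 5.5), (0.5, 2.5), (-10.0, 1.6), (0.0, 1.6), (0.0, 1.1), (-3.5, 1.6), (-5.0, 2.1), (-2.0, 3.8), (-3.0, 7.3)]
w4 stackR [(-1.5, 1.5), (2.5, 2.1), (-10.0, 5.0), (-9.0, 5.3), (-8.5, 6.4), (0.5, 6.5), (1.0, 6.8), (0.5, 5.7), (0.5, 7.6), (1.0, 7.7), (0.5, 6.5), (1.0, 13.0)]
w4 bedlow [(5.5, 0.1), (9.0, 0.1), (9.0, 0.2), (9.5, 0.2), (-10.0, 0.8), (-3.0, 1.2), (0.0, 1.7), (-2.5, 1.3), (-2.5, 0.8), (-1.5, 1.0), (-2.0, 1.7), (3.0, 0.7)]
top bedR [(-2.5, 1.0), (-2.0, 0.9), (-3.5, 0.1), (-7.0, 0.0), (0.5, 0.0), (-3.0, 0.0), (1.5, 0.0), (5.0, 0.0), (5.5, 0.0), (1.0, 2.3), (1.0, 6.5), (-10.0, 1.9)]
top bedL [(1.0, 4.8), (-3.0, 4.2), (-1.0, 1.2), (-10.0, 0.0), (1.5, 0.1), (-7.5, 0.1), (-10.0, 0.0), (0.0, 0.1), (10.0, 0.1), (4.0, 0.0), (-3.0, 0.0), (-10.0, 0.0)]
top stackR [(0.0, 0.1), (1.0, 0.0), (-10.0, 0.0), (-9.0, 0.0), (6.0, 0.0), (-5.5, 0.1), (10.0, 0.1), (6.5, 0.0), (7.5, 0.1), (-6.0, 0.0), (6.5, 0.0), (-7.5, 0.0)]
top bedlow [(10.0, 2.2), (10.0, 3.6), (10.0, 2.6), (9.5, 1.8), (-1.5, 1.5), (-2.5, 1.3), (-2.5, 0.9), (-0.5, 1.2), (-0.5, 0.6), (-1.5, 0.8), (-6.0, 0.9), (-8.0, 1.1)]
```

```bash
cat > ins.py <<'E'
from stand import *
q=np.array([518.1,223.1,.209]);up=(-np.sin(q[2]),np.cos(q[2]))
def pose(xn,zn,pitch,y=0):
    R=rot(up,pitch);return toW(q,(xn,y,zn))[0]-R.apply([175,0,-2.8]),R
def chk(p,R):
    for n,o in (("low end",(-35,0,-2.8)),("tip",(-9.5,0,-7.5)),("tip2",(9.5,0,-7.5))): print("  ",n,np.round((p+R.apply(o))[2],1),end="")
    print(" p",np.round(p,1))
E
python3 - <<'E'
from ins import *
T=[([640,-100,260],rot(up,10)),pose(-190,80,20),pose(-150,32,21),pose(-130,27,24)]
for t in T: chk(*t)
plan(T)
E
```

```text
low end 256.7   tip 265.7   tip2 269.0 p [ 640 -100  260]
   low end 57.5   tip 70.6   tip2 77.1 p [ 594.5 -136.9   66.8]
   low end 32.5   tip 46.0   tip2 52.8 p [582.1 -78.5  42.4]
   low end 28.0   tip 42.6   tip2 50.4 p [577.2 -55.5  39.6]
[[-0.2872, -0.1267, 0.0933], [0.0004, 0.1111, -0.0049]] mm 246 deg 10.0
[[-0.3233, -0.196, 0.3509], [0.0009, 0.2222, -0.0048]] mm 387 deg 20.0
[[-0.2436, -0.1966, 0.3835], [0.0009, 0.2333, -0.0048]] mm 371 deg 21.0
[[-0.2123, -0.1969, 0.3872], [0.001, 0.2666, -0.0048]] mm 363 deg 24.0
```

Call:
jog_arm(motion=[[[-0.06, -0.03, 0.0], [0, 0, 0]], [[-0.12, -0.06, 0.02], [0, 0.03, 0]], [[-0.18, -0.09, 0.04], [0, 0.06, -0.002]], [[-0.24, -0.11, 0.07], [0.0004, 0.09, -0.004]], [[-0.2872, -0.1267, 0.0933], [0.0004, 0.1111, -0.0049]], [[-0.3, -0.145, 0.15], [0.0006, 0.15, -0.0048]], [[-0.31, -0.165, 0.21], [0.0008, 0.18, -0.0048]], [[-0.32, -0.18, 0.27], [0.0009, 0.2, -0.0048]], [[-0.3233, -0.196, 0.32], [0.0009, 0.2222, -0.0048]], [[-0.3233, -0.196, 0.3509], [0.0009, 0.2222, -0.0048]], [[-0.3233, -0.196, 0.3509], [0.0009, 0.2222, -0.0048]], [[-0.3233, -0.196, 0.3509], [0.0009, 0.2222, -0.0048]], [[-0.29, -0.196, 0.365], [0.0009, 0.228, -0.0048]], [[-0.2436, -0.1966, 0.3835], [0.0009, 0.2333, -0.0048]], [[-0.2436, -0.1966, 0.3835], [0.0009, 0.2333, -0.0048]], [[-0.2436, -0.1966, 0.3835], [0.0009, 0.2333, -0.0048]], [[-0.2123, -0.1969, 0.3872], [0.001, 0.2666, -0.0048]], [[-0.2123, -0.1969, 0.3872], [0.001, 0.2666, -0.0048]], [[-0.2123, -0.1969, 0.3872], [0.001, 0.2666, -0.0048]]])

```text
t: 13.85
position: [578.1, -56.8, 40.5]
ee_rot: [0.616, 0.76, 0.131, -0.16]
contact_force: [-0.5, -0.1, -1.7]
opening: 0.543
grip_force: 50.0
```

```bash
python3 - <<'E'
from ins import *
import cv2
s=bot.read_state();print(s["position"],Ro.from_quat(s["ee_rot"]).apply([1,0,0]),cmd()[0],s["contact_force"],s["grip_force"])
p=bot.read_camera("wrist");np.save("w6.npy",p,allow_pickle=True)
im=cv2.resize(p["img"][:,:,::-1],(800,600),interpolation=cv2.INTER_CUBIC)
D=lambda P,c:cv2.polylines(im,[((pix(p,P)+.5)*800/512).astype(int)],True,c,1)
D(toW(q,[(-160,-22.5,22),(-160,22.5,22),(0,22.5,22),(0,-22.5,22)]),(0,0,255));D(toW(q,[(-235,-50,0),(-235,50,0),(50,50,0),(50,-50,0)]),(0,0,255))
R=Ro.from_quat(s["ee_rot"]);D(s["position"]+R.apply([(175,-24,-20.8),(175,24,-20.8),(-35,24,-20.8),(-35,-24,-20.8)]),(0,255,0))
cv2.imwrite("pics/w6.png",im)
E
```

```text
[578.11505016 -56.7983636   40.48466065] [-0.18967216  0.89461392  0.4045867 ] [577.15676874 -55.49772591  39.6100708 ] [-0.45862761 -0.11776091 -1.68060667] 49.998779296875
```

View pics/w6.png

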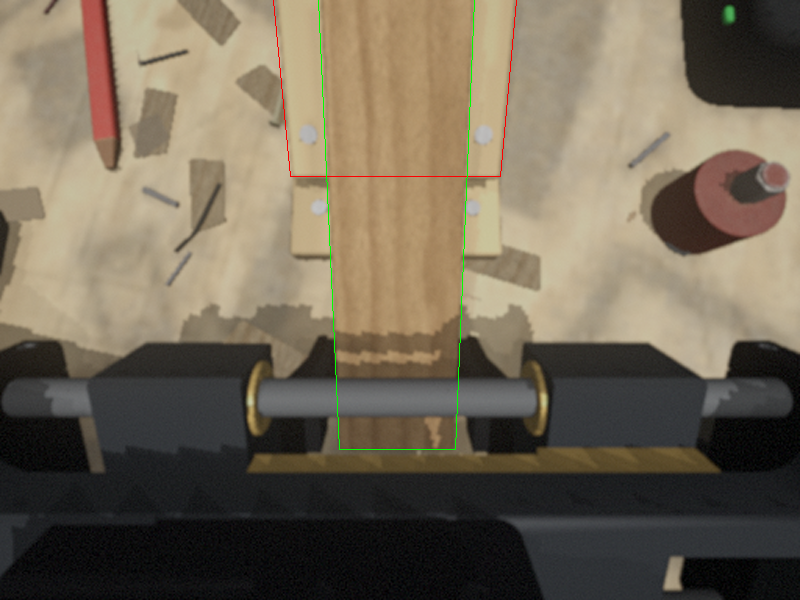

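The overlays match in the wrist view: the strip is centred between the bed edges (bed 291–500, strip 330–466), and there is no contact force. Next I seat the nose and start pushing.

```bash
python3 - <<'E'
from ins import *
T=[pose(-124,24,27),pose(-118,23,29),pose(-108,22.5,30),pose(-95,22.5,30)]
for t in T: chk(*t)
plan(T)
E
```

```text
low end 18.4   tip 34.2   tip2 42.8 p [575.  -45.   31.8]
   low end 14.1   tip 30.6   tip2 39.8 p [573.2 -36.5  28.6]
   low end 15.5   tip 32.3   tip2 41.8 p [571.  -26.3  30.6]
   low end 22.0   tip 38.8   tip2 48.3 p [568.7 -15.3  37.1]
[[0.0089, 0.0, 0.0153], [0.0, 0.0334, -0.0]] mm 13 deg 3.0
[[0.0177, 0.0, 0.0239], [0.0, 0.0556, -0.0]] mm 22 deg 5.0
[[0.0315, 0.0, 0.0272], [0.0, 0.0667, -0.0]] mm 31 deg 6.0
[[0.0487, 0.0, 0.0254], [0.0, 0.0667, -0.0]] mm 41 deg 6.0
```

Call:
jog_arm(motion=[[[0.0089, 0, 0.0153], [0, 0.0334, 0]], [[0.0089, 0, 0.0153], [0, 0.0334, 0]], [[0.0177, 0, 0.0239], [0, 0.0556, 0]], [[0.0177, 0, 0.0239], [0, 0.0556, 0]], [[0.0315, 0, 0.0272], [0, 0.0667, 0]], [[0.0315, 0, 0.0272], [0, 0.0667, 0]], [[0.04, 0, 0.0263], [0, 0.0667, 0]], [[0.0487, 0, 0.0254], [0, 0.0667, 0]], [[0.0487, 0, 0.0254], [0, 0.0667, 0]]])

```text
t: 14.8
position: [569.2, -17.8, 36.8]
ee_rot: [0.609, 0.751, 0.162, -0.199]
contact_force: [1.2, -8.0, -4.6]
opening: 0.542
grip_force: 50.0
```

```bash
python3 - <<'E'
from ins import *
o,M=B(q)
s=bot.read_state();print("bed frame tcp",M.T@(s["position"]-o),"cmd",M.T@(cmd()[0]-o),"F",M.T@s["contact_force"],"M",M.T@s["moment"],s["grip_force"])
sc=bot.read_camera("scene")
print([(r["xyz"],r["p"]) for r in bot.spot_point("clip_lip",sc)],toW(q,(-133,0,53)))
T=[pose(x,22.3,30) for x in (-75,-55,-35,-18,-8)]
plan(T)
E
```

```text
bed frame tcp [-2.72330703e+02 -9.31975618e-03  2.07337395e+01] cmd [-2.69996317e+02  3.07253698e-02  1.96984009e+01] F [-9.27040523  0.49207444  0.059614  ] M [-0.16530411  2.69446244  0.00365266] 49.99951779842377
[([551.4, 79.9, 143.2], 0.68)] [[547.4963025   84.50176599 134.3993464 ]]
[[0.0267, 0.0, 0.0003], [0.0, -0.0, -0.0]] mm 20 deg 0.0
[[0.0533, 0.0, 0.0003], [0.0, -0.0, -0.0]] mm 40 deg 0.0
[[0.08, 0.0, 0.0003], [0.0, -0.0, -0.0]] mm 60 deg 0.0
[[0.1027, 0.0, 0.0003], [0.0, -0.0, -0.0]] mm 77 deg 0.0
[[0.116, 0.0, 0.0003], [0.0, -0.0, -0.0]] mm 87 deg 0.0
```

The lip is riding up (lip z 134→143), with 9 N resistance as expected. I'll continue.

Call:
jog_arm(motion=[[[0.013, 0, 0.0003], [0, 0, 0]], [[0.0267, 0, 0.0003], [0, 0, 0]], [[0.04, 0, 0.0003], [0, 0, 0]], [[0.0533, 0, 0.0003], [0, 0, 0]], [[0.0667, 0, 0.0003], [0, 0, 0]], [[0.08, 0, 0.0003], [0, 0, 0]], [[0.0913, 0, 0.0003], [0, 0, 0]], [[0.1027, 0, 0.0003], [0, 0, 0]], [[0.11, 0, 0.0003], [0, 0, 0]], [[0.116, 0, 0.0003], [0, 0, 0]], [[0.116, 0, 0.0003], [0, 0, 0]], [[0.116, 0, 0.0003], [0, 0, 0]]])

```text
t: 16.1
position: [553.1, 58.8, 81.1]
ee_rot: [0.608, 0.751, 0.163, -0.201]
contact_force: [-0.9, -4.2, 4.3]
opening: 0.547
grip_force: 50.0
```

```bash
python3 - <<'E'
from ins import *
import cv2
o,M=B(q)
s=bot.read_state();print("bed frame tcp",M.T@(s["position"]-o),"cmd",M.T@(cmd()[0]-o),"F",M.T@s["contact_force"],"M",M.T@s["moment"],s["grip_force"],s["opening"])
p=bot.read_camera("wrist");print([(r["xyz"],r["p"]) for r in bot.spot_point("clip_lip",p)])
im=cv2.resize(p["img"][:,:,::-1],(800,600),interpolation=cv2.INTER_CUBIC)
D=lambda P,c:cv2.polylines(im,[((pix(p,P)+.5)*800/512).astype(int)],True,c,1)
D(toW(q,[(-235,-50,0),(-235,50,0),(50,50,0),(50,-50,0)]),(0,0,255));D(toW(q,[(-210,-24,40),(-210,24,40),(0,24,40),(0,-24,40)]),(0,255,0))
cv2.imwrite("pics/w7.png",im)
E
```

```text
bed frame tcp [-182.42223885   -0.1987931    19.93231146] cmd [-1.82996316e+02  3.03652778e-02  1.94738749e+01] F [-1.21533809  1.76300258  5.70648524] M [0.06236669 0.80137173 0.06167185] 50.001200437545776 0.5467683128939151
[([555.0, 70.9, 158.0], 0.64)]
```

View pics/w7.png

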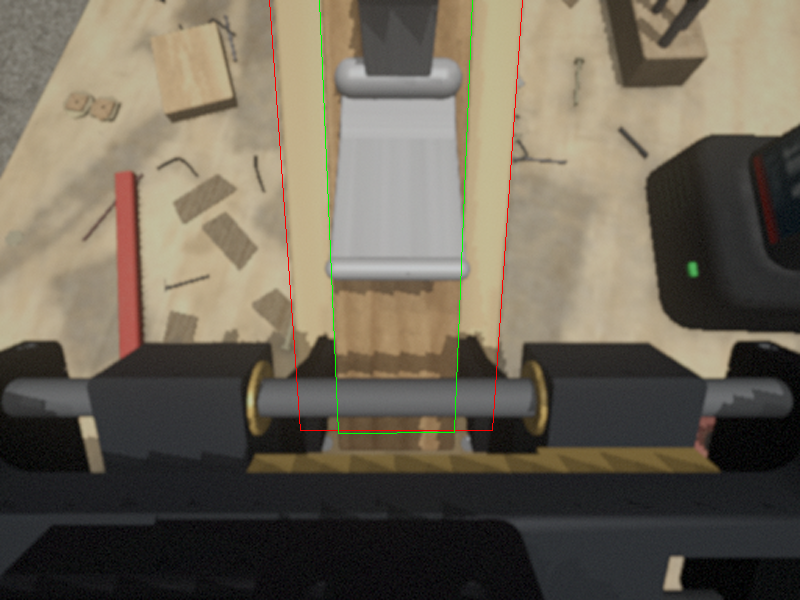

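The strip is under the arm: foot at (398,78), lip edge at (398,268), strip centred at about 397. Now the last few millimetres to the stops.

Call:
jog_arm(motion=[[[0.003, 0, 0], [0, 0, 0]], [[0.006, 0, 0], [0, 0, 0]], [[0.008, 0, 0], [0, 0, 0]], [[0.01, 0, 0], [0, 0, 0]], [[0.012, 0, 0], [0, 0, 0]], [[0.012, 0, 0], [0, 0, 0]]])

```text
t: 16.8
position: [551.8, 64.7, 84.5]
ee_rot: [0.609, 0.75, 0.163, -0.2]
contact_force: [1.6, -8.4, -0.4]
opening: 0.551
grip_force: 50.0
```

Call:
jog_arm(motion=[[[0.001, 0, 0], [0, 0, 0]], [[0.002, 0, 0], [0, 0, 0]], [[0.003, 0, 0], [0, 0, 0]], [[0.003, 0, 0], [0, 0, 0]]])

```text
t: 17.2
position: [551.7, 64.8, 84.6]
ee_rot: [0.609, 0.75, 0.162, -0.199]
contact_force: [4.0, -10.9, -7.2]
opening: 0.546
grip_force: 50.0
```

```bash
python3 - <<'E'
from ins import *
p,R=cmd();p=p+R.apply([.015*750,0,0]);json.dump([p.tolist(),R.as_quat().tolist()],open('cmd.json','w'))
o,M=B(q)
s=bot.read_state();print("bed frame tcp",M.T@(s["position"]-o),"cmd",M.T@(cmd()[0]-o),"F",M.T@s["contact_force"],"M",M.T@s["moment"],s["grip_force"],s["opening"])
E
```

```text
bed frame tcp [-1.75377772e+02 -5.33175418e-02  1.99442946e+01] cmd [-1.71746316e+02  3.03205781e-02  1.94739362e+01] F [-13.60225044  -1.63123126  -0.50994355] M [-0.39004087  3.57337891  0.12308262] 49.99790668487549 0.5464284891320579
```

Call:
jog_arm(motion=[[[0.0015, 0, 0], [0, 0, 0]], [[0.003, 0, 0], [0, 0, 0]], [[0.004, 0, 0], [0, 0, 0]], [[0.004, 0, 0], [0, 0, 0]], [[0.004, 0, 0], [0, 0, 0]]])

```text
t: 17.7
position: [551.5, 64.6, 84.9]
ee_rot: [0.611, 0.75, 0.161, -0.198]
contact_force: [5.9, -16.8, -12.7]
opening: 0.548
grip_force: 50.0
```

```bash
python3 - <<'E'
from ins import *
p,R=cmd();p=p+R.apply([.004*750,0,0]);json.dump([p.tolist(),R.as_quat().tolist()],open('cmd.json','w'))
o,M=B(q)
s=bot.read_state();print("bed frame tcp",M.T@(s["position"]-o),"cmd",M.T@(cmd()[0]-o),"F",M.T@s["contact_force"],"M",M.T@s["moment"],s["opening"])
w=bot.read_camera("wrist")
for r in bot.spot_point("clip_lip",w)[:1]: print(M.T@(r["xyz"]-o))
E
```

```text
bed frame tcp [-175.36181331    0.18303695   20.33808244] cmd [-1.68746316e+02  3.03086582e-02  1.94739526e+01] F [-21.6319878   -2.29769608  -2.16523955] M [-0.39186496  5.46954973  0.19416843] 0.5477269026900817
[-133.23521774   -2.94419386   79.81014018]
```

The strip is firmly home: position stalled while the push force rose to 22 N, and the lip is at z 80 as expected. I'll ease off the push and release.

Call:
jog_arm(motion=[[[-0.003, 0, 0], [0, 0, 0]], [[-0.0065, 0, 0], [0, 0, 0]], [[-0.0065, 0, 0], [0, 0, 0]]])

```text
t: 18.1
position: [551.5, 64.7, 84.5]
ee_rot: [0.609, 0.75, 0.163, -0.201]
contact_force: [0.4, -8.4, 0.3]
opening: 0.543
grip_force: 50.0
```

Call:
jog_arm(motion=[[[0, 0, 0], [0, 0, 0]], [[0, 0, 0], [0, 0, 0]], [[0, 0, 0], [0, 0, 0]], [[0, 0, 0], [0, 0, 0]], [[0, 0, 0], [0, 0, 0]], [[0, 0, 0], [0, 0, 0]], [[0, 0, 0], [0, 0, 0]], [[0, 0, 0], [0, 0, 0]]], jaw=-1)

```text
t: 18.9
position: [551.3, 66.5, 85.1]
ee_rot: [0.608, 0.751, 0.163, -0.201]
contact_force: [-0.7, -0.3, -0.1]
opening: 0.999
grip_force: 0.0
```

Call:
jog_arm(motion=[[[0, 0, -0.02], [0, 0, 0]], [[-0.01, 0, -0.05], [0, 0, 0]], [[-0.03, 0, -0.1], [0, 0, 0]], [[-0.05, 0, -0.15], [0, 0, 0]], [[-0.07, 0, -0.2], [0, 0, 0]], [[-0.07, 0, -0.2], [0, 0, 0]], [[-0.07, 0, -0.2], [0, 0, 0]]])

```text
t: 19.6
position: [576.6, -52.0, 188.8]
ee_rot: [0.609, 0.75, 0.163, -0.201]
contact_force: [-0.7, 0.6, -0.5]
opening: 0.998
grip_force: 0.0
```

```bash
python3 - <<'E'
from ins import *
import cv2
o,M=B(q)
s=bot.read_state();print(s["t"],s["contact_force"],s["opening"])
p=bot.read_camera("wrist")
for l in ("clip_lip","clip_foot","strip_mid","stacked_mid"): print(l,[((M.T@(r["xyz"]-o)).round(1),round(r["p"],2)) for r in bot.spot_point(l,p)[:2]])
im=cv2.resize(p["img"][:,:,::-1],(800,600),interpolation=cv2.INTER_CUBIC)
D=lambda P,c:cv2.polylines(im,[((pix(p,P)+.5)*800/512).astype(int)],True,c,1)
D(toW(q,[(-235,-50,0),(-235,50,0),(50,50,0),(50,-50,0)]),(0,0,255));D(toW(q,[(-210,-24,40),(-210,24,40),(0,24,40),(0,-24,40)]),(0,255,0))
cv2.imwrite("pics/w8.png",im)
E
```

```text
19.6 [-0.674843    0.63872769 -0.51621239] 0.9980797444878604
clip_lip [(array([-134. ,   -2.4,   81.1]), 0.71)]
clip_foot [(array([-79.5,  -0.8,  41.4]), 0.69), (array([-256.4, -165.6,  -31.2]), 0.29)]
strip_mid []
stacked_mid []
```

View pics/w8.png

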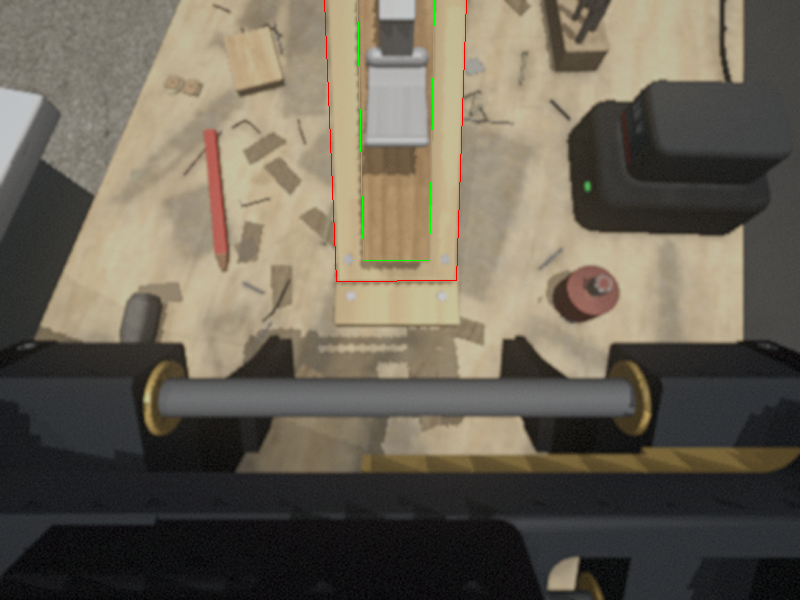

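The released strip lies on its expected home outline (lower end at row 261, x 363–430), centred on the bed, with the lip at z≈81 holding it down. Handing in.

```bash
python3 -c "
from station import bot
print(bot.finish_job())"
```

```text
the job is handed in; nothing more can be done
None
```

The job is handed in at about 20 s: the long strip is under the sprung arm, home against the stops, centred and let go; the stacked strip was hidden beneath it in the last view, so I didn't directly check that it stayed home and square.

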